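Test a modelling lamp on the studio's lamp tester

ROBOT

A 7-joint arm with a two-finger parallel gripper is mounted at the origin on the work surface. World frame = base frame: x ahead of the robot, y to its left, z up, the work surface at z = 0. Lengths are in m, angles in rad, forces in N, time in s.
With the tool pointing down it reaches from about 0.425 to 0.925 m from the base axis. Payload 6.8 kg.
Tool frame: the origin (TCP) lies midway between the tips of the shut fingers; the grasp point (between the pads) lies 19 mm behind it; y points along the fingers, z is the direction in which the jaws open and shut, and the axes are right-handed (so a half turn about y gives the same grasp; the last joint's range is limited). The gripper opens to 85 mm and grips with 20 to 120 N. Pads are 22 mm wide; open, the fingers measure 114 mm over their backs; the gripper's body (76 mm by 85 mm) begins 54 mm behind the grasp point. The pads swing forward as they close: fully open they stand 13 mm farther back than shut.
Start: joints at [-1.38, 0.477, 0.022, 1.555, -0.011, 1.109, -0.083], TCP at [0.199, 0.645, 0.231] pointing down, gripper open.
Joint ranges: [-2.96, 2.96], [-0.34, 2.1], [-1.41, 1.46], [0.24, 2.44], [-1.37, 4.51], [0.17, 1.92], [-2.96, 2.96]. Speed limits (rad/s): [2.39, 2.39, 3.14, 3.14, 3.14, 3.14, 3.14].

INTERFACE

Orientations are given as a unit quaternion [w, x, y, z].
In Python, from station import bot gives the robot as it stands. The module is installed in compiled form; this text tells all that it offers.
- The arm moves only by the shell command python3 -m crank 'ROWS' [FORCE]. ROWS is JSON, a list of rows, each an object with "linear": the shift along the tool's x, y, z in m, a list of three; "dr": the turn, a rotation vector about the tool's x, y, z in degrees, a list of three; "hand": the gripper command: -1 is shut, 1 is fully open, values between are in proportion. A call has 1 to 10 rows; each row is the pose to reach, as a shift and turn from the pose commanded when the call began, along the tool's axes at that moment; what a row does not reach only later rows make up. A row lasts 1/12 s, in which the tool goes at most 41.7 mm and 7.16 degrees, less where a joint would pass 70% of its speed; a pose out of reach is approached as far as the arm can. A call with a gripper value outside its range is refused whole. The fingers move at their own pace and stop on an object; FORCE is the grip in N (left out, the last holds). Time passes only in rows, so rows that repeat a pose let the fingers close. It gives the time, the measured TCP pose, the force and the opening at its end, in the units of the state.
- bot.get_obs(): the state, without advancing time (a new reading comes with each control period).
- bot.read_camera(name): name is "side" or "top"; returns the picture (384x512x3 uint8, blue, green, red); there is no depth.
- bot.camera_params(name): a dict with "K" (3x3 intrinsics, pixels), "k1" (the pictures are not rectified: a ray, as slopes to the right and down, at radius r is drawn at 1 + k1 r^2 times it, then the intrinsics apply), "R" (3x3) and "t" (3): a world point X has camera coordinates R X + t. Camera axes: x right, y down, z forward; pixel columns grow to the right and rows downward; lengths in m; the calibration is good to about 2 mm. A picture is of the moment at which its call begins. camera_params takes no time and is no camera call.
- bot.hand_in(): hands the job in, once; it reports no verdict.
Trained networks look in the newest picture that a camera, given by its name, has taken for a name from the list of things; names that differ only in an ending like _2 or _b are one class to them, and where a whole thing is asked for, a point or a joint stands for the part that bears it (a point fixed in the world has none). Each returns a list of dicts, best first, with "score" (0 to 1); they miss things now and then, are a little off and sometimes report something else, mostly with a low value. They report only what shows in the picture. A call takes as long as a camera call. They do not tell look-alikes from the thing itself.
- bot.search_frame(camera, target): "extent" ([left, top, right, bottom] in pixels, round what is visible of it).
- bot.cut_out(camera, target): "pixels" (384x512 bool, what is visible of it) and "extent" ([left, top, right, bottom] in pixels, round what is visible of it).
- bot.place_of(camera, target): "xy" ([column, row] in pixels: a listed point, or the origin of a listed thing).
The state is a dict: "t": time; "q": joint angles; "joint_vel": joint speeds; "joint_torque": joint torques, N m; "eef_pos": TCP position; "tool_rot": TCP orientation; "contact_force": force on the tool from outside, world axes, zero at the start; "torque": the same for the moment, N m; "gripper_width": opening from 0.0 (shut) to 1.0 (fully open).
Only numpy, scipy, OpenCV 4.12 (cv2) and the standard library are available. Lean on these libraries where they do the work, as an engineer would, in place of code of your own. Each camera call takes 0.05 s, during which the arm holds its last target. There are 200 camera calls.

TASK

Check the white round lamp on the blue lamp tester: first take the charged battery out of the charger and push it fully home in the tester's battery well, orange stripe on the same side as the orange mark, and let go of it. Then take the white lamp from the wooden caddy, set it cap down in the tester's sprung brass ring and press it straight down until the ring is fully compressed, and finish while still holding it pressed down there. Leave the other lamps and everything else on the table where they are.

Things in the scene. Friction and masses are not known exactly. Their poses are not given: they have to be found in the camera images.
- tester: Blue lamp tester, fixed box 130 (its x) x 220 (its y) x 45 high; origin at the centre of its underside on the table, z up. Flat deck at 45 mm. On its +y half (x 0, y +55) a black barrel (54 diameter, top at 75 mm) with a coil spring from which the brass ring stands up; on its -y half (x 0, y -55) the battery well.
- well_mouth (a point): Centre of the mouth of the battery well, at deck level (45 mm up). Rectangular well 22.4 mm (tester x) x 40.4 mm (tester y), 24 mm deep, edges chamfered 2 mm, open upward; axes as the tester's. The orange polarity mark is on the deck beside the well on the tester's -x side.
- well_floor (a point): Centre of the floor of the battery well, 24 mm below the mouth: a battery fully home has its underside here and stands 46 mm out of the deck.
- ring_top (a point): Centre of the top rim of the sprung brass ring: bore 31 mm, flared at 45 degrees at the top to 36.6 mm, 42.6 mm outside, 8 mm tall; at rest its top is 103 mm above the table. It moves down with the ring. A lamp seated in it has its globe's centre about 17 mm above this point (globe's centre at 120 mm with the ring up, 108 mm with it fully down).
- ring (a joint): How far the ring is pressed down: 0 at rest, 0.012 m at its stop. Spring force about 5.5 N at the start of the travel and 11 N at the stop; it springs back when released.
- charger: Black twin drop-in charger, fixed, 90 (x) x 150 (y) x 40 mm high; origin at the centre of its underside. Two open bays 15 mm deep at y -36 (the battery stands here, green light) and y +36 (empty).
- battery_mid (a point): Centre of the rechargeable battery, a grey upright block 20 mm (its x) x 38 mm (its y) x 70 mm (its z, up), edges rounded 2 mm, about 90 g; its underside is 35 mm below this point. It stands 15 mm deep in the charger's bay (22.4 x 40.4 mm), so its centre starts 60 mm above the table. In the well its centre is 56 mm above the table, 11 mm above the deck: grip its upper part (20 mm or less below its top), across the 20 mm thickness.
- battery_stripe (a point): Centre of the orange stripe on the battery's -x face, 15 mm above the battery's centre. This face goes to the tester's -x side, where the orange mark is.
- opal_lamp_globe (a point): Centre of the globe of the white (opal) lamp to be tested. Globe 50 mm diameter with a 10 mm high straight band at its equator; below it a 27 mm diameter neck and metal cap with a tapered tip; the tip is 58 mm below this point, the top 25 mm above it. z along the lamp's axis, up. About 70 g. It stands cap down, loosely, in one of the three holes of the caddy, its globe's centre 66 mm above the table. Grip the globe across its equator.
- opal_lamp: The same white lamp as a body; origin at the tip of its cap, z up along the lamp.
- battery: The same battery as a body; origin at the centre of its underside, axes as told at its centre.
- caddy: Plywood lamp caddy, fixed block 270 (its x) x 66 (its y) x 34 mm high; origin at the centre of its underside. Three holes 30 mm wide, 26 mm deep, at x -90, 0 and +90; the three lamps stand in them in any order.
- amber_lamp: Spare lamp of the same size in amber glass, in the caddy; origin at its cap's tip. Leave it.
- red_lamp: Spare lamp of the same size, red, in the caddy; origin at its cap's tip. Leave it.
- mug: White mug, 76 mm wide, 92 mm high; origin at the centre of its underside. Leave it.
- cleaner: White bottle of lens cleaner with a red cap, 48 mm wide, 150 mm high; origin at the centre of its underside. Leave it.
- tape: Roll of black tape lying flat, 110 mm wide, 48 mm high; origin at the centre of its underside. Leave it.
- lens: Black camera lens standing upright, 74 mm wide, 88 mm high; origin at the centre of its underside. Leave it.
- light_meter: Black hand light meter lying flat, 110 x 62 x 34 mm; origin at the centre of its underside, its length along its x. Leave it.
- screwdriver: Screwdriver lying flat, 180 mm long along its x; origin under its middle. Leave it.
Mind the look-alikes: they are no part of the job. What is shaped like the opal_lamp but purple or turquoise is not meant.

How it is judged:
On the way, in this order (a step that is already met when the one before it is completed fails the run):
1. the battery is fully home in the tester's well, orange stripe on the marked side, and let go (horizontal distance between battery and well_floor below 0.005 m and z of battery in the frame of tester below 0.0245 m and x of battery_stripe in the frame of tester below -0.005 m and angle between battery's own z axis and vertical below 0.1 rad and contact force between the fingers and battery below 0.1 N), for 0.2 s.
2. the white lamp is pressed down in the ring until the ring is fully compressed (horizontal distance between opal_lamp_globe and ring_top below 0.005 m and angle between opal_lamp's own z axis and vertical below 0.15 rad and contact force between opal_lamp and ring above 7 N and value of joint ring above 0.0095 m), for 0.3 s.
At the end, for the whole second after the job is handed in: Battery in the well, underside within 3.5 mm of its floor, stripe on the marked side, untouched. White lamp upright (0.15 rad), centred in the ring (5 mm) and at rest, still held by the robot, pressing the ring with over 7 N through the lamp, the ring down at least 9.5 of its 12 mm (all of step 2 and contact force between any of the fingers, the arm and opal_lamp above 3 N and z of opal_lamp_globe in the frame of ring_top below 0.02 m and linear speed of opal_lamp below 0.02 m/s and horizontal distance between battery and well_floor below 0.005 m and z of battery in the frame of tester below 0.0245 m and x of battery_stripe in the frame of tester below -0.005 m and contact force between the fingers and battery below 0.1 N); the arm keeps its last pose, push and grip.
It fails at once if another lamp or another thing on the table is moved (by more than 2 cm) (distance of any of amber_lamp, red_lamp, mug, cleaner, tape, lens, light_meter, screwdriver from where it was at the start of the episode above 0.02 m).
It also fails if it takes over 61 s, if anything falls off the work surface, if the arm or the gripper's body presses on something with over 40 N, if the wrist force passes 120 N, or if a joint passes its speed limit or range.

## Working session

There is one attempt and no reset: what is moved stays moved. The work goes in short steps, Python scripts to look and compute and a shell command to move; the robot and the scene stay as the last step left them, time stands still between calls to the robot, and variables do not carry over. Pictures are saved under pics/ and viewed, about 8 in all and at most 12, crops included, and the job is handed in when it is done.

```bash
mkdir -p pics; python3 - <<'E'
from station import bot
import cv2,numpy as np
o=bot.get_obs();print({k:np.round(v,3).tolist() for k,v in o.items()})
for c in("side","top"):
    p=bot.camera_params(c);print(c,np.round(p["K"],1).tolist(),p["k1"],np.round(p["R"],3).tolist(),np.round(p["t"],3).tolist())
    im=bot.read_camera(c);cv2.imwrite(f"pics/{c}0.png",im)
    for n in["well_mouth","ring_top","battery_mid","battery_stripe","opal_lamp_globe","tester","charger","caddy"]:
        print(n,[(np.round(d["xy"],1).tolist(),round(float(d["score"]),2)) for d in bot.place_of(c,n)][:5])
E
```

```text
{'t': 0.0, 'q': [-1.38, 0.478, 0.022, 1.556, -0.012, 1.109, -0.083], 'joint_vel': [0.001, -0.001, -0.001, 0.0, 0.001, -0.001, -0.001], 'joint_torque': [-0.001, -59.645, 1.607, -28.121, 0.012, 0.009, 0.0], 'eef_pos': [0.199, 0.645, 0.23], 'tool_rot': [-0.699, 0.7, -0.105, 0.105], 'contact_force': [0.108, 0.579, 0.014], 'torque': [0.006, -0.049, 0.03], 'gripper_width': 0.998}
side [[349.7, 0.0, 260.4], [0.0, 349.7, 190.0], [0.0, 0.0, 1.0]] 0.0023150855626924804 [[0.725, -0.689, -0.001], [-0.435, -0.457, -0.776], [0.534, 0.563, -0.631]] [-0.422, 0.303, 0.73]
well_mouth [([260.4, 206.4], 0.61), ([346.0, 310.4], 0.47)]
ring_top [([243.2, 167.3], 0.72), ([184.7, 144.2], 0.19)]
battery_mid [([350.6, 298.0], 0.64)]
battery_stripe [([351.0, 299.3], 0.97), ([182.6, 173.5], 0.53)]
opal_lamp_globe [([154.4, 150.4], 0.74), ([172.0, 196.7], 0.6), ([181.2, 159.0], 0.57), ([133.1, 154.3], 0.51), ([336.5, 301.6], 0.49)]
tester [([250.3, 206.0], 0.89)]
charger [([333.7, 301.8], 0.86)]
caddy [([183.7, 175.2], 0.77), ([316.2, 199.6], 0.23)]
top [[476.3, 0.0, 259.0], [0.0, 476.3, 191.2], [0.0, 0.0, 1.0]] -0.17954645645268646 [[-0.007, -1.0, -0.008], [-0.988, 0.008, -0.157], [0.157, 0.007, -0.988]] [-0.02, 0.572, 1.631]
well_mouth [([261.9, 192.5], 0.94), ([172.0, 218.8], 0.43)]
ring_top [([231.0, 185.3], 0.59), ([202.7, 140.1], 0.26)]
battery_mid [([362.1, 220.2], 0.4)]
battery_stripe [([365.8, 217.4], 0.5), ([126.0, 181.8], 0.29), ([352.2, 220.4], 0.27)]
opal_lamp_globe [([168.7, 212.2], 0.66), ([126.6, 236.1], 0.66), ([138.2, 217.6], 0.51), ([200.7, 242.5], 0.5)]
tester [([245.1, 196.0], 0.6)]
charger [([352.8, 221.4], 0.69), ([336.6, 153.2], 0.45), ([169.4, 190.1], 0.26)]
caddy [([171.9, 213.8], 0.6)]
```

```bash
python3 - <<'E'
import cv2
for c,(x0,y0,x1,y1) in {"top":(100,100,400,300),"side":(100,110,400,350)}.items():
    im=cv2.imread(f"pics/{c}0.png")[y0:y1,x0:x1]
    cv2.imwrite(f"pics/{c}0c.png",cv2.resize(im,None,fx=2.5,fy=2.5,interpolation=cv2.INTER_CUBIC))
E
```

```text
(no output)
```

View pics/top0c.png

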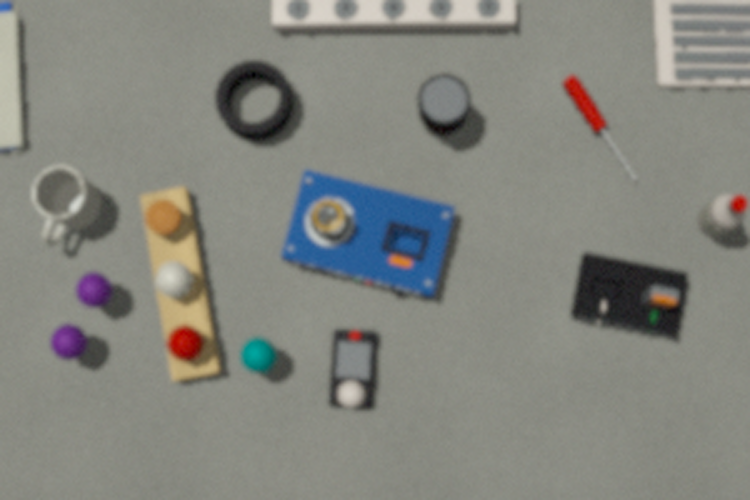

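View pics/side0c.png

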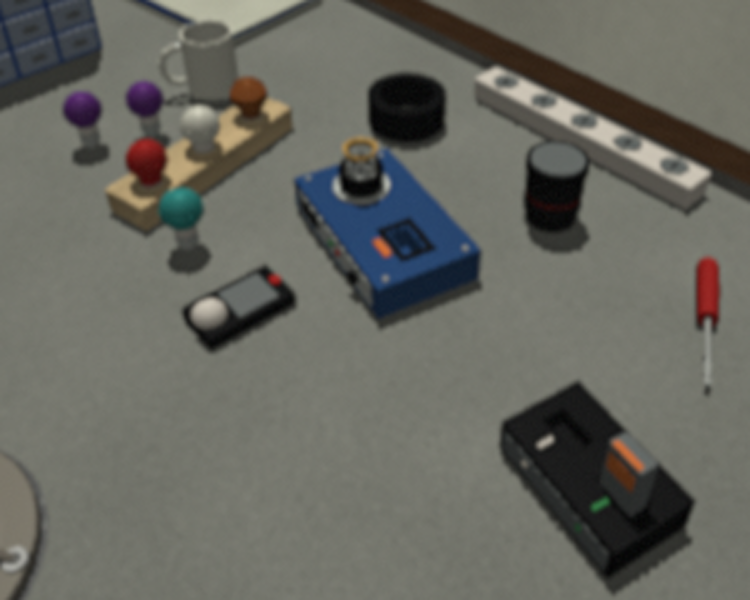

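The charged battery is the grey block with the orange top at top (365,219) / side (351,299). White candidates are:
- Middle caddy globe: top (170,212), side (180,160).
- Light-meter dome: top (240,257), side (183,235).
- Mug: top (124,176).
- Bottle: top (390,184).

Purple globes at top (137,216) and (127,236) and turquoise at (203,242) are look-alikes. I choose the white globe in the caddy, and the crops confirm it. Next I'll measure by fitting silhouettes in both views.

```bash
cat > h.py <<'E'
from station import bot
import cv2,numpy as np
from scipy.optimize import minimize,least_squares
P={c:bot.camera_params(c) for c in("side","top")}
def proj(c,X):
    p=P[c];X=np.atleast_2d(X)@np.array(p["R"]).T+p["t"];s=X[:,:2]/X[:,2:]
    s=s*(1+p["k1"]*(s**2).sum(1,keepdims=True));K=np.array(p["K"]);return s*[K[0,0],K[1,1]]+K[:2,2]
def tri(obs):
    f=lambda X:np.concatenate([proj(c,X)[0]-uv for c,uv in obs.items()])
    r=least_squares(f,[.6,0,.1]);return r.x,np.abs(r.fun).max()
def onz(c,uv,z):
    return np.r_[least_squares(lambda a:proj(c,[*a,z])[0]-uv,[.6,0]).x,z]
def box(sx,sy,z0,z1,cx=0,cy=0):
    return np.array([[cx+a*sx/2,cy+b*sy/2,z] for a in(-1,1) for b in(-1,1) for z in(z0,z1)])
def cyl(d,z0,z1,cx=0,cy=0):
    a=np.linspace(0,2*np.pi,24,endpoint=False);return np.array([[cx+d/2*np.cos(t),cy+d/2*np.sin(t),z] for t in a for z in(z0,z1)])
def place(X,v):
    c,s=np.cos(v[2]),np.sin(v[2]);return X@np.array([[c,s,0],[-s,c,0],[0,0,1]])+[v[0],v[1],v[3] if len(v)>3 else 0]
S=4
def render(c,parts,v):
    m=np.zeros((384*S,512*S),np.uint8)
    for X in parts:
        h=cv2.convexHull(((proj(c,place(X,v))+.5)*S*16).astype(np.int32));cv2.fillConvexPoly(m,h,255,shift=4)
    return cv2.resize(m,(512,384),interpolation=cv2.INTER_AREA)/255.
def fit(masks,parts,v0):
    f=lambda v:sum(np.abs(render(c,parts,v)-m).sum()/m.sum() for c,m in masks.items())
    best=None
    v0=np.array(v0,float)
    for d in(1,-.5):
        st=np.vstack([v0]+[v0+d*np.eye(len(v0))[i]*[.015,.015,.15,.01][i] for i in range(len(v0))])
        r=minimize(f,v0,method="Nelder-Mead",options=dict(initial_simplex=st,xatol=1e-4,fatol=1e-5,maxiter=200));v0=r.x
    return r.x,r.fun
E
cat > m1.py <<'E'
from h import *
M={}
for c in P:
    im=bot.read_camera(c);hsv=cv2.cvtColor(im,cv2.COLOR_BGR2HSV)
    for n in("tester","charger","battery","caddy"):
        r=bot.cut_out(c,n)
        for d in r[:2]: print(c,n,round(float(d["score"]),2),np.round(d["extent"]).tolist(),int(d["pixels"].sum()))
        M[n,c]=r[0]["pixels"] if r else None
    for d in bot.cut_out(c,"opal_lamp_globe")[:8]:
        px=d["pixels"];print(c,"lamp",round(float(d["score"]),2),np.round(d["extent"]).tolist(),np.round(im[px].mean(0)).tolist())
np.savez("m.npz",**{f"{n}_{c}":m for (n,c),m in M.items() if m is not None})
g=lambda n:{c:M[n,c].astype(float) for c in P}
print("ring",tri(dict(side=(243.2,167.3),top=(231,185.3))),"well",tri(dict(side=(260.4,206.4),top=(261.9,192.5))))
print("globe",tri(dict(side=(181.2,159),top=(168.7,212.2))),"stripe",tri(dict(side=(351,299.3),top=(365.8,217.4))))
E
python3 m1.py
```

```text
side tester 0.92 [219.0, 164.0, 293.0, 237.0] 3093
side charger 0.58 [301.0, 261.0, 375.0, 340.0] 2768
side battery 0.96 [341.0, 282.0, 364.0, 318.0] 492
side caddy 0.87 [145.0, 150.0, 219.0, 200.0] 1208
side caddy 0.37 [173.0, 152.0, 187.0, 170.0] 218
side lamp 0.81 [161.0, 187.0, 181.0, 207.0] [79.0, 85.0, 44.0]
side lamp 0.73 [124.0, 147.0, 143.0, 165.0] [75.0, 51.0, 68.0]
side lamp 0.64 [150.0, 145.0, 167.0, 163.0] [73.0, 46.0, 65.0]
side lamp 0.55 [168.0, 151.0, 186.0, 171.0] [112.0, 123.0, 124.0]
top tester 0.81 [215.0, 170.0, 285.0, 219.0] 2377
top charger 0.56 [326.0, 205.0, 376.0, 235.0] 1014
top lamp 0.73 [118.0, 229.0, 134.0, 245.0] [118.0, 58.0, 99.0]
top lamp 0.5 [163.0, 206.0, 178.0, 219.0] [153.0, 168.0, 172.0]
top lamp 0.49 [130.0, 208.0, 145.0, 222.0] [122.0, 57.0, 102.0]
ring (array([0.58231253, 0.07084432, 0.10640255]), np.float64(0.19133003041460483)) well (array([ 0.56224143, -0.02930441,  0.03264823]), np.float64(1.8511904279411624))
globe (array([0.50145513, 0.28795904, 0.06579611]), np.float64(1.301346654621284)) stripe (array([ 0.4704282 , -0.39090907,  0.06643115]), np.float64(0.9000283553382928))
```

```bash
cat > m2.py <<'E'
from h import *
m=np.load("m.npz");im={c:cv2.imread(f"pics/{c}0.png") for c in P}
hs={c:cv2.cvtColor(im[c],cv2.COLOR_BGR2HSV) for c in P}
T=[box(.13,.22,0,.045),cyl(.054,.045,.075,0,.055),cyl(.0426,.095,.103,0,.055)]
v0=[.573,.022,-.2]
tm={c:m["tester_"+c].astype(float) for c in P}
tv,e=fit(tm,T,v0);print("tester net both",tv.round(4),e)
for c in P:print(c,fit({c:tm[c]},T,tv)[0].round(4))
# blue colour mask: only plate + sides
bm={c:(cv2.inRange(hs[c],(100,110,40),(125,255,255))>0) for c in P}
for c in P:
    n,l,s,_=cv2.connectedComponentsWithStats(bm[c].astype(np.uint8));y,x=np.round(proj(c,[.565,-.085+.0,.045])[0][::-1]).astype(int)
    k=np.bincount(l[tm[c]>0]);k[0]=0;b=(l==k.argmax()).astype(np.uint8);h=cv2.findContours(b,0,2)[0];h=cv2.convexHull(np.vstack(h));z=np.zeros_like(b);cv2.fillConvexPoly(z,h,1)
    z=((z>0)|(tm[c]>0)).astype(float);bm[c]=z
    print("blue",c,b.sum(),z.sum(),fit({c:z},T,tv)[0].round(4))
print("blue both",fit(bm,T,tv))
C=[box(.09,.15,0,.04),box(.02,.038,.025,.095,0,-.036)]
cm={c:((m["charger_"+c]>0)|(m["battery_"+c] if "battery_"+c in m else False)) for c in P}
for c in P: cm[c]=cv2.morphologyEx(cm[c].astype(np.uint8),cv2.MORPH_CLOSE,np.ones((9,9))).astype(float)
v0=[.48,-.355,-.2]
cv,e=fit(cm,C,v0);print("charger both",cv.round(4),e)
for c in P:print(c,fit({c:cm[c]},C,cv)[0].round(4))
# battery only from side silhouette
B=[box(.02,.038,.04,.095)]
b0=place(np.array([[0,-.036,0.]]),cv)[0]
print("batt from charger",b0.round(4),"side fit xy",fit({"side":m["battery_side"].astype(float)},B,[b0[0],b0[1],cv[2]]))
print("tester pts ring",place(np.array([[0,.055,0],[0,-.055,0]]),tv).round(4))
# globe by colour in both
for c,(u,v) in dict(side=(180,160),top=(170,212)).items():
    r=((hs[c][...,1]<60)&(hs[c][...,2]>(95 if c=="side" else 125))).astype(np.uint8);n,l,s,cc=cv2.connectedComponentsWithStats(r);k=l[v,u];print(c,"globe",s[k],cc[k].round(2))
def ov(c,items,fn,x0,y0,x1,y1,k=4):
    a=cv2.resize(im[c][y0:y1,x0:x1],None,fx=k,fy=k,interpolation=cv2.INTER_CUBIC)
    for parts,v in items:
        for X in parts: cv2.polylines(a,[cv2.convexHull((((proj(c,place(X,v))-[x0,y0])+.5)*k).astype(np.int32))],True,(0,255,255),1)
    return a
W=[box(.0224,.0404,.045,.045,0,-.055),box(.13,.22,.045,.045)]
a=ov("top",[(T+W,tv),(C,cv)],0,200,150,390,250);b=ov("side",[(T+W,tv),(C,cv)],0,210,160,400,345)
b=cv2.resize(b,None,fx=.55,fy=.55);a=cv2.resize(a,(760,400));z=np.zeros((b.shape[0]+400,760,3),np.uint8);z[:400]=a;z[400:,:b.shape[1]]=b
cv2.imwrite("pics/ov1.png",z[:,:]);print(z.shape)
E
python3 m2.py
```

```text
tester net both [ 0.5678  0.018  -0.2614] 0.06957028570814708
side [ 0.5695  0.019  -0.2585]
top [ 0.5669  0.0183 -0.2599]
blue side 2083 3098.0 [ 0.5694  0.0186 -0.2543]
blue top 1777 2419.0 [ 0.5672  0.0181 -0.2571]
blue both (array([ 0.56815565,  0.01790033, -0.25976986]), np.float64(0.062300235499917186))
charger both [ 0.4775 -0.3518 -0.2138] 0.1145504795673212
side [ 0.4773 -0.3532 -0.2132]
top [ 0.4778 -0.3497 -0.2048]
batt from charger [ 0.4699 -0.387   0.    ] side fit xy (array([ 0.46701144, -0.38995533, -0.16147351]), np.float64(0.08730272596843613))
tester pts ring [[ 0.582   0.0712  0.    ]
 [ 0.5536 -0.0351  0.    ]]
side globe [163 151  27  18 284] [174.39 157.87]
top globe [     2     21    510    363 119973] [275.21 196.33]
(807, 760, 3)
```

```bash
python3 -c "
import cv2;a=cv2.imread('pics/ov1.png');b=cv2.resize(a[400:],None,fx=1,fy=1)
import numpy as np
t=cv2.resize(a[:400],None,fx=.52,fy=.52);z=np.zeros((600,800,3),np.uint8);z[:408,:419]=0;z[:t.shape[0],:t.shape[1]]=t;z[0:b.shape[0],380:][:,:]=cv2.resize(b[:,:420],(420,b.shape[0]));z[:t.shape[0],:380]=t[:,:380];cv2.imwrite('pics/ov1b.png',z[:420])"
cp /dev/null /dev/null
```

```text
cp: '/dev/null' and '/dev/null' are the same file
```

View pics/ov1b.png

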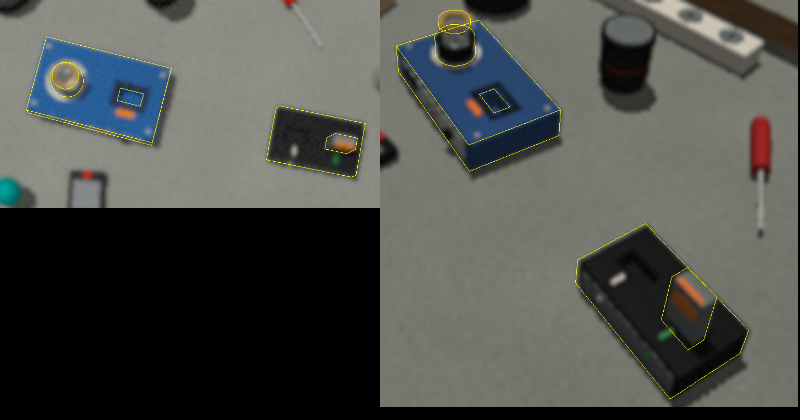

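```bash
cat > plan.py <<'E'
import sys,numpy as np
from station import bot
from scipy.spatial.transform import Rotation as Rn
def state():
    o=bot.get_obs();w=o["tool_rot"];return np.array(o["eef_pos"]),Rn.from_quat([w[1],w[2],w[3],w[0]]),o
def show():
    p,R,o=state();A=R.as_matrix()
    print("t",round(float(o["t"]),2),"p",p.round(4),"jaw yaw",np.degrees(np.arctan2(A[1,2],A[0,2])).round(2),"yaxis",A[:,1].round(4),"q",np.round(o["q"],2),"F",np.round(o["contact_force"],1),"w",round(float(o["gripper_width"]),3))
    return p,R
def to(x,y,z,yaw):  # jaw yaw (deg); pointing down
    p,R=show();a=np.radians(yaw);zz=np.array([np.cos(a),np.sin(a),0]);yy=np.array([0,0,-1.]);xx=np.cross(yy,zz)
    T=Rn.from_matrix(np.c_[xx,yy,zz]);d=R.inv().apply(np.array([x,y,z])-p);r=(R.inv()*T).as_rotvec(degrees=True)
    print("linear",d.round(4).tolist(),"dr",r.round(2).tolist())
if __name__=="__main__": to(*map(float,sys.argv[1:])) if len(sys.argv)>1 else show()
E
python3 plan.py .62 .2 .26 -12;  python3 plan.py .62 .2 .26 168
python3 - <<'E'
from h import *
print("cleaner top",onz("top",(391,182),.15).round(3))
hs={c:cv2.imread(f"pics/{c}0.png") for c in P}
# globe fit: minimise on side silhouette colour box
for c,e in dict(side=(168,151,186,171),top=(163,206,178,219)).items(): print(c,proj(c,[.5015,.288,.066]).round(1),proj(c,[.5015,.288,.066+.025]).round(1),e)
m=np.load("m.npz")
print(fit({c:m["caddy_"+c].astype(float) for c in P if "caddy_"+c in m},[box(.27,.066,0,.034)],[.5015,.288,.17-np.pi/2]))
E
```

```text
t 1.5 p [0.1987 0.6451 0.2313] jaw yaw 72.88 yaxis [-0.e+00  1.e-04 -1.e+00] q [-1.38  0.48  0.02  1.56 -0.01  1.11 -0.08] F [-0.3  0.7  0.1] w 0.995
linear [0.5337, -0.0287, -0.3014] dr [-0.0, 84.88, -0.0]
t 1.5 p [0.1987 0.6451 0.2313] jaw yaw 72.88 yaxis [-0.e+00  1.e-04 -1.e+00] q [-1.38  0.48  0.02  1.56 -0.01  1.11 -0.08] F [-0.3  0.7  0.1] w 0.995
linear [0.5337, -0.0287, -0.3014] dr [-0.0, -95.12, 0.0]
cleaner top [ 0.583 -0.467  0.15 ]
side [[179.9 159.2]] [[178.7 152.6]] (168, 151, 186, 171)
top [[169.4 210.9]] [[168. 210.]] (163, 206, 178, 219)
(array([ 0.58170938,  0.30546505, -2.89055582]), np.float64(0.7721659524737047))
```

```bash
python3 -m crank '[{"linear":[0.534,-0.029,-0.301],"dr":[0,85,0],"hand":1},{"linear":[0.534,-0.029,-0.301],"dr":[0,85,0],"hand":1},{"linear":[0.534,-0.029,-0.301],"dr":[0,85,0],"hand":1},{"linear":[0.534,-0.029,-0.301],"dr":[0,85,0],"hand":1},{"linear":[0.534,-0.029,-0.301],"dr":[0,85,0],"hand":1},{"linear":[0.534,-0.029,-0.301],"dr":[0,85,0],"hand":1},{"linear":[0.534,-0.029,-0.301],"dr":[0,85,0],"hand":1},{"linear":[0.534,-0.029,-0.301],"dr":[0,85,0],"hand":1},{"linear":[0.534,-0.029,-0.301],"dr":[0,85,0],"hand":1},{"linear":[0.534,-0.029,-0.301],"dr":[0,85,0],"hand":1}]'; python3 plan.py .6 -.05 .26 -12
```

```text
t: 2.33
eef_pos: [0.4862, 0.3415, 0.2515]
tool_rot: [0.504, -0.504, 0.496, -0.496]
contact_force: [0.8, -0.1, -0.4]
gripper_width: 1.005
t 2.33 p [0.4862 0.3415 0.2515] jaw yaw 0.92 yaxis [ 4.e-04  8.e-04 -1.e+00] q [-1.03  0.34  0.4   1.76 -0.15  1.08 -0.56] F [ 0.8 -0.1 -0.4] w 1.005
linear [0.3932, -0.0087, 0.1076] dr [-0.02, 12.92, -0.05]
```

```bash
python3 -m crank '[{"linear":[0.39,-0.01,0.11],"dr":[0,10,0],"hand":1},{"linear":[0.39,-0.01,0.11],"dr":[0,10,0],"hand":1},{"linear":[0.39,-0.01,0.11],"dr":[0,10,0],"hand":1},{"linear":[0.39,-0.01,0.11],"dr":[0,10,0],"hand":1},{"linear":[0.39,-0.01,0.11],"dr":[0,10,0],"hand":1},{"linear":[0.39,-0.01,0.11],"dr":[0,10,0],"hand":1},{"linear":[0.39,-0.01,0.11],"dr":[0,10,0],"hand":1},{"linear":[0.39,-0.01,0.11],"dr":[0,10,0],"hand":1},{"linear":[0.39,-0.01,0.11],"dr":[0,10,0],"hand":1},{"linear":[0.39,-0.01,0.11],"dr":[0,10,0],"hand":1}]'; python3 plan.py .468 -.389 .2 -12
```

```text
t: 3.17
eef_pos: [0.604, -0.0487, 0.2615]
tool_rot: [-0.46, 0.46, -0.537, 0.538]
contact_force: [0.1, 0.2, 0.4]
gripper_width: 0.997
t 3.17 p [ 0.604  -0.0487  0.2615] jaw yaw -8.91 yaxis [ 0.0011 -0.0011 -1.    ] q [-0.46  0.37  0.58  1.72 -0.22  1.11  0.03] F [0.1 0.2 0.4] w 0.997
linear [0.3572, 0.0618, -0.0817] dr [-0.08, 3.09, 0.05]
```

```bash
python3 -m crank '[{"linear":[0.357,0.062,-0.082],"dr":[0,3,0],"hand":1},{"linear":[0.357,0.062,-0.082],"dr":[0,3,0],"hand":1},{"linear":[0.357,0.062,-0.082],"dr":[0,3,0],"hand":1},{"linear":[0.357,0.062,-0.082],"dr":[0,3,0],"hand":1},{"linear":[0.357,0.062,-0.082],"dr":[0,3,0],"hand":1},{"linear":[0.357,0.062,-0.082],"dr":[0,3,0],"hand":1},{"linear":[0.357,0.062,-0.082],"dr":[0,3,0],"hand":1},{"linear":[0.357,0.062,-0.082],"dr":[0,3,0],"hand":1},{"linear":[0.357,0.062,-0.082],"dr":[0,3,0],"hand":1},{"linear":[0.357,0.062,-0.082],"dr":[0,3,0],"hand":0.2}]'
python3 - <<'E'
from h import *
for c in P:
    im=bot.read_camera(c);cv2.imwrite(f"pics/{c}1.png",im)
p=bot.get_obs()["eef_pos"];print(p)
S=[]
for c in P:
    im=cv2.imread(f"pics/{c}1.png");u=proj(c,p)[0];b=proj(c,[.468,-.389,.095])[0];x,y=u.astype(int)
    x=max(50,min(x,461));y=max(50,min(y,333))
    a=cv2.resize(im[y-50:y+50,x-50:x+50],None,fx=4,fy=4,interpolation=cv2.INTER_CUBIC)
    for q,col in((u,(0,255,255)),(b,(255,0,255))):cv2.circle(a,tuple(int(t) for t in (q-[x-50,y-50]+.5)*4),3,col,1)
    S.append(a)
cv2.imwrite("pics/g1.png",np.hstack(S))
E
python3 plan.py .468 -.389 .062 -12
```

```text
t: 4.0
eef_pos: [0.462, -0.3931, 0.1988]
tool_rot: [-0.441, 0.445, -0.55, 0.552]
contact_force: [-0.4, -0.7, 0.2]
gripper_width: 0.882
[ 0.46678947 -0.38664066  0.19885936]
t 4.1 p [ 0.4668 -0.3866  0.1989] jaw yaw -11.99 yaxis [-6.e-04 -3.e-04 -1.e+00] q [ 0.11  0.46  0.64  1.79 -0.32  1.    0.67] F [ 0.4  1.4 -0.4] w 0.722
linear [0.002, 0.1369, 0.0017] dr [0.03, 0.01, 0.02]
```

View pics/g1.png

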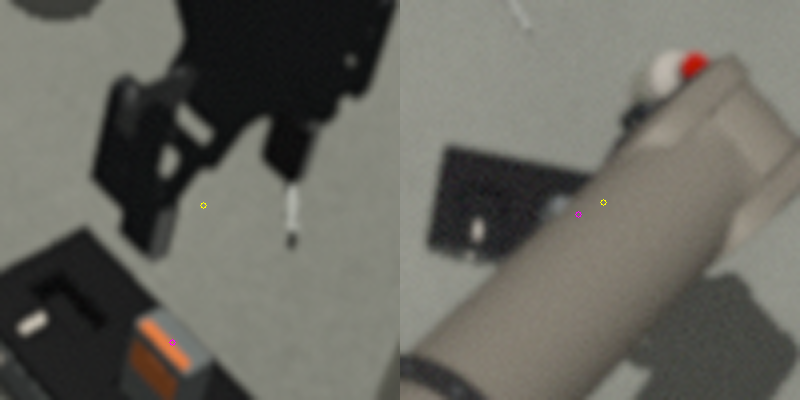

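```bash
python3 -m crank '[{"linear":[0.002,0.04,0.002],"dr":[0,0,0],"hand":0.2},{"linear":[0.002,0.075,0.002],"dr":[0,0,0],"hand":0.2},{"linear":[0.002,0.105,0.002],"dr":[0,0,0],"hand":0.2},{"linear":[0.002,0.125,0.002],"dr":[0,0,0],"hand":0.2},{"linear":[0.002,0.137,0.002],"dr":[0,0,0],"hand":0.2},{"linear":[0.002,0.137,0.002],"dr":[0,0,0],"hand":0.2}]' 40; python3 plan.py .468 -.389 .062 -12
python3 -m crank '[{"linear":[0,0,0],"dr":[0,0,0],"hand":-1},{"linear":[0,0,0],"dr":[0,0,0],"hand":-1},{"linear":[0,0,0],"dr":[0,0,0],"hand":-1},{"linear":[0,0,0],"dr":[0,0,0],"hand":-1},{"linear":[0,0,0],"dr":[0,0,0],"hand":-1},{"linear":[0,0,0],"dr":[0,0,0],"hand":-1},{"linear":[0,0,0],"dr":[0,0,0],"hand":-1},{"linear":[0,0,0],"dr":[0,0,0],"hand":-1}]' 40; python3 plan.py
```

```text
t: 4.6
eef_pos: [0.4698, -0.3845, 0.0597]
tool_rot: [0.447, -0.447, 0.549, -0.546]
contact_force: [-0.5, 0.0, -0.6]
gripper_width: 0.601
t 4.6 p [ 0.4698 -0.3845  0.0597] jaw yaw -11.59 yaxis [-0.003  0.003 -1.   ] q [ 0.2   0.64  0.53  1.88 -0.45  0.75  0.78] F [-0.5  0.  -0.6] w 0.601
linear [0.0047, -0.0023, -0.0009] dr [0.2, 0.41, -0.13]
t: 5.27
eef_pos: [0.4712, -0.3878, 0.0637]
tool_rot: [-0.447, 0.446, -0.548, 0.549]
contact_force: [-0.2, 1.6, 7.2]
gripper_width: 0.23
t 5.27 p [ 0.4712 -0.3878  0.0637] jaw yaw -11.74 yaxis [ 0.003  -0.0012 -1.    ] q [ 0.2   0.63  0.53  1.87 -0.45  0.76  0.78] F [-0.2  1.6  7.2] w 0.23
```

```bash
python3 -m crank '[{"linear":[0,-0.01,0],"dr":[0,0,0],"hand":-1},{"linear":[0,-0.03,0],"dr":[0,0,0],"hand":-1},{"linear":[0,-0.06,0],"dr":[0,0,0],"hand":-1},{"linear":[0,-0.09,0],"dr":[0,0,0],"hand":-1},{"linear":[0,-0.12,0],"dr":[0,0,0],"hand":-1},{"linear":[0,-0.13,0],"dr":[0,0,0],"hand":-1},{"linear":[0,-0.13,0],"dr":[0,0,0],"hand":-1},{"linear":[0,-0.13,0],"dr":[0,0,0],"hand":-1}]'
python3 plan.py; python3 plan.py .545 -.06 .19 -14.9
```

```text
t: 5.93
eef_pos: [0.4696, -0.3868, 0.1919]
tool_rot: [0.446, -0.446, 0.549, -0.548]
contact_force: [-0.1, 0.5, -2.1]
gripper_width: 0.224
t 5.93 p [ 0.4696 -0.3868  0.1919] jaw yaw -11.73 yaxis [ 3.e-04  4.e-04 -1.e+00] q [ 0.11  0.47  0.64  1.79 -0.33  0.99  0.68] F [-0.1  0.5 -2.1] w 0.224
t 5.93 p [ 0.4696 -0.3868  0.1919] jaw yaw -11.73 yaxis [ 3.e-04  4.e-04 -1.e+00] q [ 0.11  0.47  0.64  1.79 -0.33  0.99  0.68] F [-0.1  0.5 -2.1] w 0.224
linear [-0.3353, 0.002, 0.0074] dr [-0.01, 3.17, -0.03]
```

```bash
python3 plan.py .554 -.035 .19 -14.9|tail -1;python3 -m crank '[{"linear":[-0.361,0.002,0.011],"dr":[0,3.2,0],"hand":-1},{"linear":[-0.361,0.002,0.011],"dr":[0,3.2,0],"hand":-1},{"linear":[-0.361,0.002,0.011],"dr":[0,3.2,0],"hand":-1},{"linear":[-0.361,0.002,0.011],"dr":[0,3.2,0],"hand":-1},{"linear":[-0.361,0.002,0.011],"dr":[0,3.2,0],"hand":-1},{"linear":[-0.361,0.002,0.011],"dr":[0,3.2,0],"hand":-1},{"linear":[-0.361,0.002,0.011],"dr":[0,3.2,0],"hand":-1},{"linear":[-0.361,0.002,0.011],"dr":[0,3.2,0],"hand":-1},{"linear":[-0.361,0.002,0.011],"dr":[0,3.2,0],"hand":-1},{"linear":[-0.361,0.002,0.011],"dr":[0,3.2,0],"hand":-1}]'
cat > look.py <<'E'
from h import *
from plan import show
p,R=show()
for c in P:
    im=bot.read_camera(c);cv2.imwrite(f"pics/{c}2.png",im)
    for n in("battery_mid","battery_stripe","well_mouth"):print(c,n,[(np.round(d["xy"],1).tolist(),round(float(d["score"]),2)) for d in bot.place_of(c,n)][:2])
    for d in bot.cut_out(c,"battery")[:2]:print(c,"cut",round(float(d["score"]),2),d["extent"],d["pixels"].sum());
    if c=="side":np.save("bs.npy",bot.cut_out(c,"battery")[0]["pixels"])
print("well top->",onz("top",(261.9,192.5),.045).round(4),"tri pred side mid",proj("side",[p[0],p[1],p[2]-.002]).round(1))
p,R=show()
S=[]
for c in P:
    im=cv2.imread(f"pics/{c}2.png");u=proj(c,p)[0];x,y=u.astype(int)
    a=cv2.resize(im[y-50:y+50,x-50:x+50],None,fx=4,fy=4,interpolation=cv2.INTER_CUBIC)
    v=[p[0],p[1],-.26]
    for X,q in((box(.02,.038,p[2]-.037,p[2]+.033),v),(box(.0224,.0404,.045,.045),[.5538,-.0351,-.26])):
        cv2.polylines(a,[cv2.convexHull((((proj(c,place(X,q))-[x-50,y-50])+.5)*4).astype(np.int32))],True,(0,255,255),1)
    S.append(a)
cv2.imwrite("pics/g2.png",np.hstack(S))
E
python3 look.py
```

```text
linear [-0.3616, 0.002, 0.0111] dr [-0.01, 3.17, -0.03]
t: 6.77
eef_pos: [0.5541, -0.0274, 0.1874]
tool_rot: [0.433, -0.434, 0.56, -0.557]
contact_force: [0.0, 0.2, -0.6]
gripper_width: 0.225
t 6.77 p [ 0.5541 -0.0274  0.1874] jaw yaw -14.31 yaxis [-0.0039  0.0024 -1.    ] q [-0.54  0.37  0.6   1.92 -0.26  0.93 -0.06] F [ 0.   0.2 -0.6] w 0.225
side battery_mid [([246.2, 165.7], 0.42)]
side battery_stripe [([254.9, 159.4], 0.6), ([380.6, 236.2], 0.53)]
side well_mouth [([259.6, 206.3], 0.67), ([381.7, 240.4], 0.15)]
side cut 0.55 [253.9, 148.0, 270.6, 178.1] 295
side cut 0.16 [405.2, 267.2, 441.5, 320.9] 1194
top battery_mid []
top battery_stripe []
top well_mouth [([264.1, 195.4], 0.64)]
top cut 0.46 [215.1, 170.0, 280.9, 218.4] 850
well top-> [ 0.5669 -0.0343  0.045 ] tri pred side mid [[259.5 162.6]]
t 7.32 p [ 0.5539 -0.0367  0.19  ] jaw yaw -15.01 yaxis [ 0.  0. -1.] q [-0.53  0.37  0.61  1.92 -0.26  0.93 -0.05] F [ 0.2 -0.1 -0.7] w 0.228
```

View pics/g2.png

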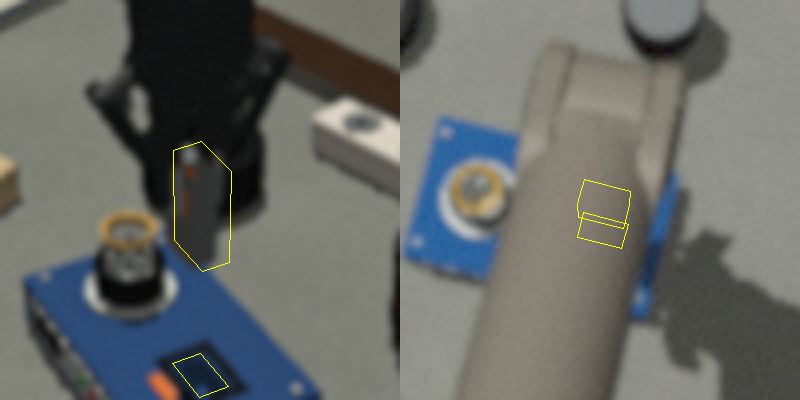

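```bash
python3 - <<'E'
from h import *
p=bot.get_obs()["eef_pos"]
im0=cv2.imread("pics/top0.png");is0=cv2.imread("pics/side0.png");i2=cv2.imread("pics/side2.png")
def crop(c,im,x,y,w,h,k,boxes,g=1):
    a=cv2.resize(im[y:y+h,x:x+w],None,fx=k,fy=k,interpolation=cv2.INTER_CUBIC);a=(255*(a/255.)**g).astype(np.uint8)
    for X,q in boxes: cv2.polylines(a,[cv2.convexHull((((proj(c,place(X,q))-[x,y])+.5)*k).astype(np.int32))],True,(0,255,255),1)
    return a
wb=[(box(.0224,.0404,.045,.045),[.5538,-.0351,-.26])]
a=crop("top",im0,240,175,50,40,8,wb,.6);b=crop("side",is0,240,185,50,40,8,wb,.6)
bb=[(box(.02,.038,p[2]-.037,p[2]+.033),[p[0],p[1],-.26])]
d=crop("side",i2,235,140,50,75,8,[],.5)
e=crop("side",i2,235,140,50,75,8,bb,.5)
z=np.hstack([np.vstack([a,b])[:600],d[:600],e[:600][:, :]]) if 0 else np.hstack([cv2.resize(np.vstack([a,b]),(375,600)),d[:600]])
z=z[:,:800];cv2.imwrite("pics/g3.png",z);print(z.shape)
for c,im,(x,y) in(("top",im0,(262,197)),("side",is0,(262,205))):
    v=im.max(2).astype(float)[y-14:y+15,x-14:x+15]
    m=(v<(75 if c=="top" else 60)).astype(np.uint8);n,l,s,cc=cv2.connectedComponentsWithStats(m);k=1+s[1:,4].argmax()
    h=cv2.convexHull(np.argwhere(l==k)[:,::-1].astype(np.int32));r=cv2.minAreaRect(h);ctr=np.array(r[0])+[x-14,y-14]
    print(c,s[k],r,onz(c,ctr,.045).round(4))
E
```

```text
(600, 775, 3)
top [8 7 2 3 3] ((8.300000190734863, 7.900000095367432), (0.4472135603427887, 2.2360680103302), 26.56505012512207) [ 0.5728 -0.0147  0.045 ]
side [  4   7  21  16 143] ((13.979729652404785, 14.371622085571289), (17.553394317626953, 13.484725952148438), 54.462318420410156) [ 0.5543 -0.0365  0.045 ]
```

View pics/g3.png

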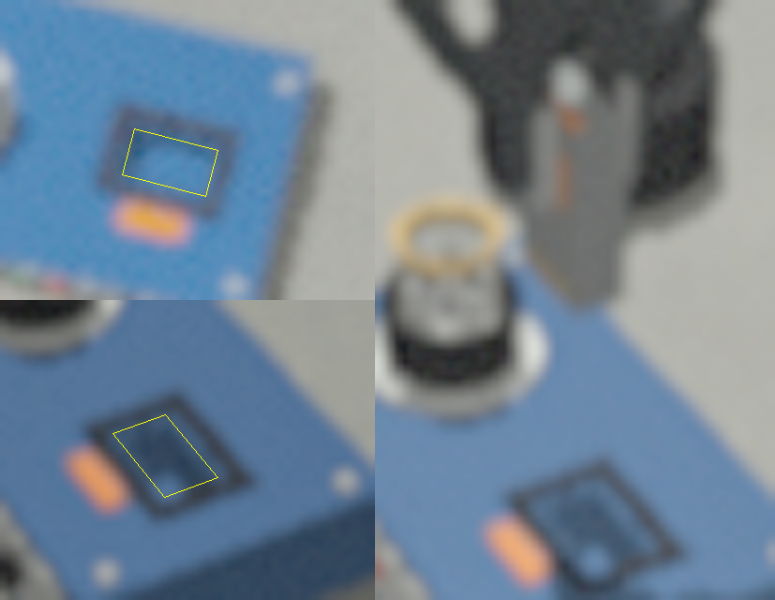

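```bash
python3 - <<'E'
from h import *
p=bot.get_obs()["eef_pos"];print(p)
obs=np.array([[253.9,171.4],[260.4,178.0],[265.4,175.7]])
C=np.array([[-.01,.019,0],[-.01,-.019,0],[.01,-.019,0]])  # nearest corners
for dz in(.036,.038,.040):
    z=p[2]-dz
    print(dz,proj("side",place(C,[p[0],p[1],-.26,z])).round(1).tolist())
    r=least_squares(lambda v:(proj("side",place(C,[v[0],v[1],-.26,z]))-obs).ravel(),p[:2]);print((r.x-p[:2]).round(4),r.fun.round(1))
r=least_squares(lambda v:(proj("side",place(C,[v[0],v[1],-.26,v[2]]))-obs).ravel(),[*p[:2],.15]);print((r.x-p).round(4),r.fun.round(1))
E
```

```text
[ 0.55393359 -0.03668261  0.19001107]
0.036 [[255.2, 171.4], [262.2, 179.1], [269.0, 176.8]]
[-0.0019  0.0063] [-0.9 -0.8 -0.5  0.3  1.3  0.4]
0.038 [[255.2, 172.0], [262.2, 179.7], [269.0, 177.4]]
[-0.      0.0082] [-0.9 -0.7 -0.5  0.3  1.3  0.3]
0.04 [[255.2, 172.6], [262.2, 180.3], [268.9, 178.1]]
[0.0018 0.0102] [-0.8 -0.7 -0.5  0.3  1.3  0.3]
[ 0.0932  0.1068 -0.1392] [ 0.2 -0.  -0.5 -0.2  0.3  0.2]
```

```bash
python3 -m crank '[{"linear":[0,0.03,0],"dr":[0,0,0],"hand":-1},{"linear":[0,0.06,0],"dr":[0,0,0],"hand":-1},{"linear":[0,0.08,0],"dr":[0,0,0],"hand":-1},{"linear":[0,0.094,0],"dr":[0,0,0],"hand":-1},{"linear":[0,0.094,0],"dr":[0,0,0],"hand":-1},{"linear":[0,0.094,0],"dr":[0,0,0],"hand":-1}]'
python3 - <<'E'
from h import *
from plan import show
ps=[];fr=[]
for i in range(6):
    fr.append(bot.read_camera("side").astype(float));ps.append(bot.get_obs()["eef_pos"])
ps=np.array(ps);print(ps.mean(0),ps.std(0));p=ps.mean(0);show()
im=np.mean(fr,0).clip(0,255).astype(np.uint8);cv2.imwrite("pics/s3.png",im)
x,y,w,h,k=235,160,55,60,10
def crop(bx):
    a=cv2.resize(im[y:y+h,x:x+w],None,fx=k,fy=k,interpolation=cv2.INTER_CUBIC);a=(255*(a/255.)**.5).astype(np.uint8)
    for X,q in bx: cv2.polylines(a,[cv2.convexHull((((proj("side",place(X,q))-[x,y])+.5)*k).astype(np.int32))],True,(0,255,255),1)
    return a
z=crop([(box(.0224,.0404,.045,.045),[.554,-.0355,-.26]),(box(.02,.038,p[2]-.038,p[2]-.038),[p[0],p[1],-.26])])
cv2.imwrite("pics/g4.png",z)
E
```

```text
t: 7.82
eef_pos: [0.5538, -0.0363, 0.0958]
tool_rot: [0.43, -0.431, 0.561, -0.561]
contact_force: [0.9, 0.2, -0.2]
gripper_width: 0.228
[ 0.55488613 -0.03611322  0.0970654 ] [0.00018813 0.0001394  0.0002212 ]
t 8.12 p [ 0.5548 -0.0359  0.097 ] jaw yaw -14.94 yaxis [ 1.8e-03  4.0e-04 -1.0e+00] q [-0.46  0.5   0.54  1.99 -0.37  0.75  0.04] F [ 0.2  0.6 -0.6] w 0.23
```

View pics/g4.png

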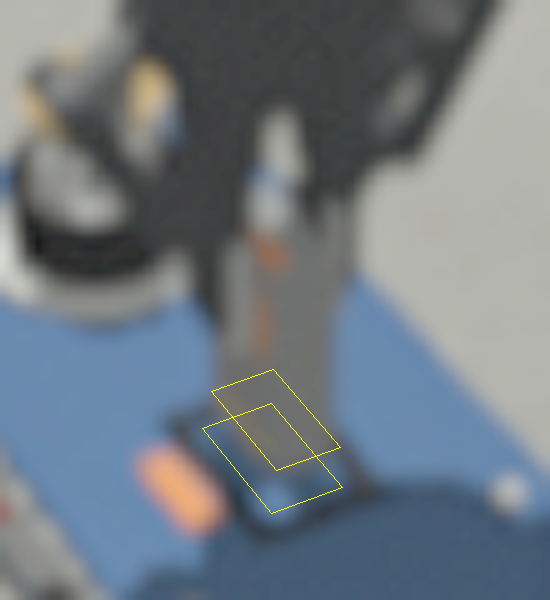

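```bash
python3 -m crank '[{"linear":[0,0.005,0],"dr":[0,0,0],"hand":-1},{"linear":[0,0.01,0],"dr":[0,0,0],"hand":-1},{"linear":[0,0.013,0],"dr":[0,0,0],"hand":-1},{"linear":[0,0.016,0],"dr":[0,0,0],"hand":-1},{"linear":[0,0.019,0],"dr":[0,0,0],"hand":-1},{"linear":[0,0.019,0],"dr":[0,0,0],"hand":-1}]';python3 plan.py
```

```text
t: 8.62
eef_pos: [0.5555, -0.0359, 0.0772]
tool_rot: [-0.432, 0.43, -0.56, 0.561]
contact_force: [3.7, 0.4, 0.1]
gripper_width: 0.227
t 8.62 p [ 0.5555 -0.0359  0.0772] jaw yaw -14.93 yaxis [ 2.9e-03 -1.0e-04 -1.0e+00] q [-0.44  0.53  0.51  1.99 -0.39  0.71  0.05] F [3.7 0.4 0.1] w 0.227
```

```bash
python3 -m crank '[{"linear":[0,0.003,0.001],"dr":[0,0,0],"hand":-1},{"linear":[0,0.007,0.001],"dr":[0,0,0],"hand":-1},{"linear":[0,0.011,0.001],"dr":[0,0,0],"hand":-1},{"linear":[0,0.014,0.001],"dr":[0,0,0],"hand":-1},{"linear":[0,0.016,0.001],"dr":[0,0,0],"hand":-1},{"linear":[0,0.016,0.001],"dr":[0,0,0],"hand":-1}]';python3 plan.py
```

```text
t: 9.12
eef_pos: [0.5554, -0.036, 0.0605]
tool_rot: [-0.431, 0.431, -0.561, 0.561]
contact_force: [3.7, 3.3, -1.5]
gripper_width: 0.227
t 9.12 p [ 0.5554 -0.036   0.0605] jaw yaw -14.92 yaxis [ 4.e-04 -1.e-04 -1.e+00] q [-0.43  0.56  0.5   2.   -0.41  0.68  0.07] F [ 3.7  3.3 -1.5] w 0.227
```

```bash
python3 -m crank '[{"linear":[0,0.001,0],"dr":[0,0,0],"hand":-1},{"linear":[0,0.002,0],"dr":[0,0,0],"hand":-1},{"linear":[0,0.003,0],"dr":[0,0,0],"hand":-1},{"linear":[0,0.003,0],"dr":[0,0,0],"hand":-1}]';python3 plan.py
```

```text
t: 9.45
eef_pos: [0.5554, -0.036, 0.0594]
tool_rot: [0.431, -0.43, 0.561, -0.561]
contact_force: [-1.0, 2.9, 16.2]
gripper_width: 0.23
t 9.45 p [ 0.5554 -0.036   0.0594] jaw yaw -14.95 yaxis [ 6.0e-04  1.4e-03 -1.0e+00] q [-0.42  0.56  0.49  2.   -0.42  0.68  0.07] F [-1.   2.9 16.2] w 0.23
```

```bash
python3 -m crank '[{"linear":[0,0,0],"dr":[0,0,0],"hand":0.3},{"linear":[0,0,0],"dr":[0,0,0],"hand":0.3},{"linear":[0,0,0],"dr":[0,0,0],"hand":0.3},{"linear":[0,0,0],"dr":[0,0,0],"hand":0.3},{"linear":[0,-0.03,0],"dr":[0,0,0],"hand":0.3},{"linear":[0,-0.07,0],"dr":[0,0,0],"hand":0.3},{"linear":[0,-0.11,0],"dr":[0,0,0],"hand":1},{"linear":[0,-0.15,0],"dr":[0,0,0],"hand":1},{"linear":[0,-0.17,0],"dr":[0,0,0],"hand":1},{"linear":[0,-0.17,0],"dr":[0,0,0],"hand":1}]'
python3 - <<'E'
from h import *
fr=[bot.read_camera("side").astype(float) for i in range(4)];im=np.mean(fr,0).astype(np.uint8);cv2.imwrite("pics/s4.png",im)
print([(np.round(d["xy"],1).tolist(),round(float(d["score"]),2)) for d in bot.place_of("side","battery_stripe")][:2])
T=[.568,.018,-.26]
x,y,w,h,k=220,155,75,75,7
a=cv2.resize(im[y:y+h,x:x+w],None,fx=k,fy=k,interpolation=cv2.INTER_CUBIC);a=(255*(a/255.)**.6).astype(np.uint8)
cv2.polylines(a,[cv2.convexHull((((proj("side",place(box(.02,.038,.045,.091,0,-.055),T))-[x,y])+.5)*k).astype(np.int32))],True,(0,255,255),1)
im0=cv2.imread("pics/top0.png");hs=cv2.cvtColor(im0,cv2.COLOR_BGR2HSV);s0=cv2.imread("pics/side0.png")
# globe & caddy crops
def cr(im,x,y,w,h,k):return cv2.resize(im[y:y+h,x:x+w],None,fx=k,fy=k,interpolation=cv2.INTER_CUBIC)
b=np.vstack([cr(im0,150,170,45,45,6)[:262],cr(im,165,140,45,45,6)[:263]]);cv2.imwrite("pics/g5.png",np.hstack([a,b]))
print("stripe pred",proj("side",place(np.array([[-.01,-.055,.071]]),T)))
E
python3 plan.py
```

```text
t: 10.28
eef_pos: [0.5574, -0.0369, 0.2326]
tool_rot: [-0.433, 0.428, -0.56, 0.562]
contact_force: [0.7, 1.3, -0.1]
gripper_width: 1.0
[([259.3, 200.6], 0.54)]
stripe pred [[258.3428212  199.26719061]]
t 10.53 p [ 0.5538 -0.0362  0.2262] jaw yaw -14.94 yaxis [-3.4e-03 -5.0e-04 -1.0e+00] q [-0.56  0.33  0.64  1.88 -0.23  1.01 -0.08] F [ 0.8 -0.5  0.1] w 1.001
```

View pics/g5.png

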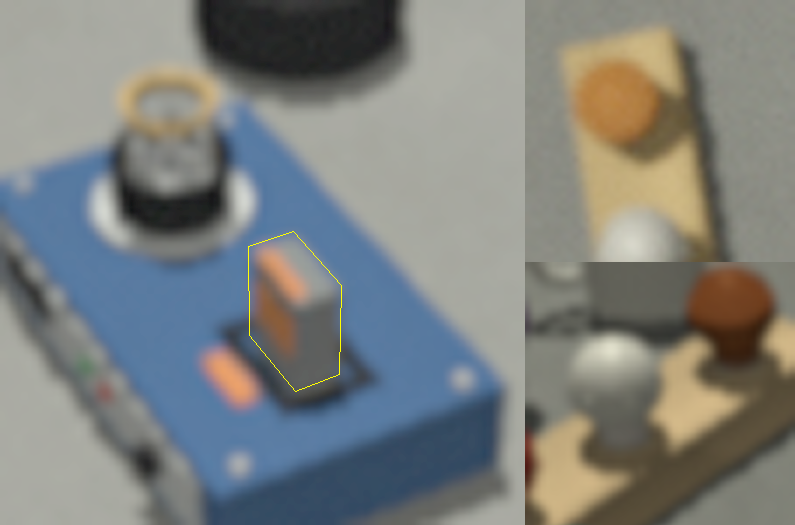

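The battery (side 260,200) is home in the well, its outline matches the prediction, and the stripe faces the mark. The white lamp (side 180,157) still stands in the middle hole of the caddy.

```bash
cat > lamp.py <<'E'
from h import *
from plan import to
a=np.linspace(0,2*np.pi,24,endpoint=False)
sph=np.array([[.025*np.cos(t)*np.cos(e),.025*np.cos(t)*0+.025*np.sin(t)*np.cos(e),np.sign(e)*.005*0+.025*np.sin(e)] for t in a for e in np.linspace(-1.5,1.5,13)])
L=[sph,cyl(.027,-.032,0)]
mk={}
for c in P:
    im=bot.read_camera(c);cv2.imwrite(f"pics/{c}5.png",im);pr=proj(c,[.5015,.288,.066])[0]
    for d in bot.cut_out(c,"opal_lamp"):
        e=np.array(d["extent"]);ctr=(e[:2]+e[2:])/2
        if np.hypot(*(ctr-pr))<8 and c not in mk: mk[c]=d["pixels"].astype(float);print(c,d["score"],e.round(1),mk[c].sum())
    print(c,[np.round(d["xy"],1).tolist() for d in bot.place_of(c,"opal_lamp_globe") if np.hypot(*(d["xy"]-pr))<8])
f=lambda v:sum(np.abs(render(c,L,[v[0],v[1],0,v[2]])-m).sum()/m.sum() for c,m in mk.items())
v0=np.array([.5015,.288,.066]);r=minimize(f,v0,method="Nelder-Mead",options=dict(initial_simplex=np.vstack([v0,v0+np.eye(3)*.012]),xatol=1e-4,fatol=1e-4));print(r.x.round(4),r.fun)
# z fixed at 66 mm
r=minimize(lambda v:f([*v,.066]),r.x[:2],method="Nelder-Mead",options=dict(initial_simplex=np.vstack([v0[:2],v0[:2]+np.eye(2)*.01]),xatol=1e-4));print("z66",r.x.round(4),r.fun)
E
python3 lamp.py; python3 plan.py .5 .288 .2 100.6
```

```text
side 0.51 [173.2 150.8 187.4 170.6] 195.0
side [[180.7, 156.7]]
top 0.49 [160.  204.  176.9 218.9] 174.0
top [[171.7, 211.0]]
[0.4992 0.2904 0.0636] 0.23162947937795808
z66 [0.4987 0.2893] 0.24538894956744853
t 10.83 p [ 0.5548 -0.0363  0.2274] jaw yaw -14.95 yaxis [-1.1e-03 -3.0e-04 -1.0e+00] q [-0.56  0.33  0.64  1.88 -0.23  1.01 -0.08] F [0.4 0.  0.3] w 1.002
linear [-0.2992, 0.0274, -0.1366] dr [0.07, -115.55, -0.03]
```

```bash
python3 -m crank '[{"linear":[-0.299,0,-0.137],"dr":[0,-115,0],"hand":1},{"linear":[-0.299,0,-0.137],"dr":[0,-115,0],"hand":1},{"linear":[-0.299,0,-0.137],"dr":[0,-115,0],"hand":1},{"linear":[-0.299,0,-0.137],"dr":[0,-115,0],"hand":1},{"linear":[-0.299,0,-0.137],"dr":[0,-115,0],"hand":1},{"linear":[-0.299,0,-0.137],"dr":[0,-115,0],"hand":1},{"linear":[-0.299,0,-0.137],"dr":[0,-115,0],"hand":1},{"linear":[-0.299,0,-0.137],"dr":[0,-115,0],"hand":1},{"linear":[-0.299,0,-0.137],"dr":[0,-115,0],"hand":1},{"linear":[-0.299,0,-0.137],"dr":[0,-115,0],"hand":1}]'
python3 plan.py .5 .288 .2 100.6
python3 - <<'E'
from h import *
print(tri(dict(top=(169.6,211.9),side=(179.4,159.4))),onz("top",(169.6,211.9),.066))
im=cv2.imread("pics/top0.png");hs=cv2.cvtColor(im,cv2.COLOR_BGR2HSV)
n=[]
for nm,(x,y) in dict(amber=(166,187),red=(174,237)).items():
    w=hs[y-11:y+12,x-11:x+12];m=((w[...,1]>(190 if nm=="red" else 160)))
    yy,xx=np.nonzero(m);u=(xx.mean()+x-11,yy.mean()+y-11);X=onz("top",u,.066);print(nm,m.sum(),u,X.round(4));n.append(X)
print("mid",np.mean(n,0),np.linalg.norm(n[0]-n[1]),np.degrees(np.arctan2(*(n[0]-n[1])[:2][::-1])))
E
```

```text
t: 11.67
eef_pos: [0.4984, 0.2915, 0.2275]
tool_rot: [0.679, -0.679, 0.199, -0.198]
contact_force: [-0.5, -1.2, 0.1]
gripper_width: 1.0
t 11.67 p [0.4984 0.2915 0.2275] jaw yaw 57.37 yaxis [-8.e-04  3.e-04 -1.e+00] q [-0.85  0.33  0.27  1.81 -0.1   1.02  0.46] F [-0.5 -1.2  0.1] w 1.0
linear [0.0032, 0.0275, -0.0021] dr [-0.01, -43.23, -0.05]
(array([0.49832444, 0.286565  , 0.06725153]), np.float64(0.15627894478768667)) [0.49792383 0.28709063 0.066     ]
amber 47 (np.float64(165.95744680851064), np.float64(186.2127659574468)) [0.5887 0.302  0.066 ]
red 121 (np.float64(173.8595041322314), np.float64(236.8512396694215)) [0.4112 0.2706 0.066 ]
mid [0.49990138 0.28632343 0.066     ] 0.18025562466075343 10.032511563990036
```

```bash
python3 -m crank '[{"linear":[0,0.02,0],"dr":[0,-42.6,0],"hand":0.65},{"linear":[0,0.02,0],"dr":[0,-42.6,0],"hand":0.65},{"linear":[0,0.02,0],"dr":[0,-42.6,0],"hand":0.65},{"linear":[0,0.02,0],"dr":[0,-42.6,0],"hand":0.65},{"linear":[0,0.02,0],"dr":[0,-42.6,0],"hand":0.65},{"linear":[0,0.02,0],"dr":[0,-42.6,0],"hand":0.65},{"linear":[0,0.02,0],"dr":[0,-42.6,0],"hand":0.65},{"linear":[0,0.02,0],"dr":[0,-42.6,0],"hand":0.65}]'
python3 plan.py .499 .2868 .044 100
```

```text
t: 12.33
eef_pos: [0.4998, 0.2878, 0.2078]
tool_rot: [0.705, -0.705, -0.056, 0.056]
contact_force: [-0.4, 0.1, -0.2]
gripper_width: 0.829
t 12.33 p [0.4998 0.2878 0.2078] jaw yaw 99.06 yaxis [-3.e-04 -0.e+00 -1.e+00] q [-0.73  0.34  0.13  1.83 -0.05  0.98  1.14] F [-0.4  0.1 -0.2] w 0.829
linear [-0.0009, 0.1638, -0.0008] dr [-0.0, -0.94, -0.02]
```

```bash
python3 -m crank '[{"linear":[-0.001,0.04,-0.001],"dr":[0,0,0],"hand":0.65},{"linear":[-0.001,0.08,-0.001],"dr":[0,0,0],"hand":0.65},{"linear":[-0.001,0.11,-0.001],"dr":[0,0,0],"hand":0.65},{"linear":[-0.001,0.135,-0.001],"dr":[0,0,0],"hand":0.65},{"linear":[-0.001,0.155,-0.001],"dr":[0,0,0],"hand":0.65},{"linear":[-0.001,0.164,-0.001],"dr":[0,0,0],"hand":0.65},{"linear":[-0.001,0.164,-0.001],"dr":[0,0,0],"hand":0.65},{"linear":[-0.001,0.164,-0.001],"dr":[0,0,0],"hand":0.65}]'
python3 plan.py .499 .2868 .044 100
python3 - <<'E'
from h import *
from scipy.spatial.transform import Rotation as Rn
a=cv2.imread("pics/side5.png");im=bot.read_camera("side");cv2.imwrite("pics/s6.png",im)
x,y,w,h,k=125,120,100,90,6
cv2.imwrite("pics/g6.png",cv2.resize(im[y:y+h,x:x+w],None,fx=k,fy=k,interpolation=cv2.INTER_CUBIC))
E
```

```text
t: 13.0
eef_pos: [0.4992, 0.2869, 0.0443]
tool_rot: [-0.705, 0.705, 0.057, -0.057]
contact_force: [0.5, -0.6, 0.4]
gripper_width: 0.823
t 13.0 p [0.4992 0.2869 0.0443] jaw yaw 99.19 yaxis [ 1.e-04 -2.e-04 -1.e+00] q [-0.7   0.56  0.1   1.94 -0.08  0.65  1.17] F [ 0.5 -0.6  0.4] w 0.823
linear [-0.0002, 0.0003, -0.0001] dr [0.01, -0.81, 0.01]
```

View pics/g6.png

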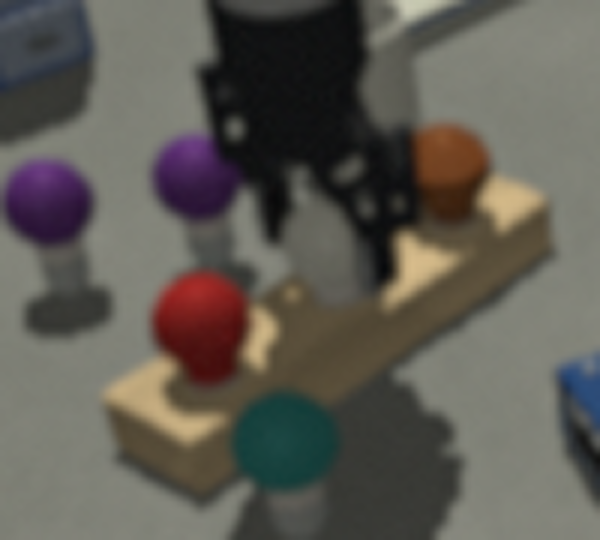

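The fingers straddle the white globe at about (325,245) in the crop and stay clear of the neighbouring lamps. I'll grip.

```bash
python3 -m crank '[{"linear":[0,0,0],"dr":[0,0,0],"hand":-1},{"linear":[0,0,0],"dr":[0,0,0],"hand":-1},{"linear":[0,0,0],"dr":[0,0,0],"hand":-1},{"linear":[0,0,0],"dr":[0,0,0],"hand":-1},{"linear":[0,0,0],"dr":[0,0,0],"hand":-1},{"linear":[0,0,0],"dr":[0,0,0],"hand":-1}]' 50; python3 plan.py
python3 -m crank '[{"linear":[0,-0.02,0],"dr":[0,0,0],"hand":-1},{"linear":[0,-0.05,0],"dr":[0,0,0],"hand":-1},{"linear":[0,-0.09,0],"dr":[0,0,0],"hand":-1},{"linear":[0,-0.13,0],"dr":[0,0,0],"hand":-1},{"linear":[0,-0.15,0],"dr":[0,0,0],"hand":-1},{"linear":[0,-0.16,0],"dr":[0,0,0],"hand":-1}]'; python3 plan.py .582 .0712 .2 100
```

```text
t: 13.55
eef_pos: [0.5002, 0.2875, 0.0457]
tool_rot: [0.705, -0.704, -0.058, 0.056]
contact_force: [-0.9, 0.4, 7.1]
gripper_width: 0.574
t 13.55 p [0.5002 0.2875 0.0457] jaw yaw 99.25 yaxis [ 0.0027  0.0019 -1.    ] q [-0.7   0.56  0.09  1.94 -0.08  0.65  1.18] F [-0.9  0.4  7.1] w 0.574
t: 14.05
eef_pos: [0.5006, 0.2878, 0.2085]
tool_rot: [0.706, -0.703, -0.059, 0.055]
contact_force: [0.3, -0.4, -0.5]
gripper_width: 0.563
t 14.05 p [0.5006 0.2878 0.2085] jaw yaw 99.25 yaxis [ 0.0056  0.0043 -1.    ] q [-0.73  0.34  0.13  1.83 -0.05  0.97  1.15] F [ 0.3 -0.4 -0.5] w 0.563
linear [0.0454, 0.0081, -0.2269] dr [-0.19, -0.75, 0.36]
```

```bash
python3 -m crank '[{"linear":[0.046,-0.01,-0.227],"dr":[0,0,0],"hand":-1},{"linear":[0.046,-0.01,-0.227],"dr":[0,0,0],"hand":-1},{"linear":[0.046,-0.01,-0.227],"dr":[0,0,0],"hand":-1},{"linear":[0.046,-0.01,-0.227],"dr":[0,0,0],"hand":-1},{"linear":[0.046,-0.01,-0.227],"dr":[0,0,0],"hand":-1},{"linear":[0.046,-0.01,-0.227],"dr":[0,0,0],"hand":-1},{"linear":[0.046,-0.01,-0.227],"dr":[0,0,0],"hand":-1},{"linear":[0.046,-0.01,-0.227],"dr":[0,0,0],"hand":-1},{"linear":[0.046,-0.01,-0.227],"dr":[0,0,0],"hand":-1}]'
python3 plan.py .5832 .0705 .165 99
cat > g7.py <<'E'
from h import *
import sys
o=bot.get_obs();p=np.array(o["eef_pos"]);fr=[bot.read_camera("side").astype(float) for i in range(3)];im=np.mean(fr,0).astype(np.uint8)
x,y,w,h,k=200,110,90,75,6
a=cv2.resize(im[y:y+h,x:x+w],None,fx=k,fy=k,interpolation=cv2.INTER_CUBIC);a=(255*(a/255.)**.6).astype(np.uint8)
p=np.array(bot.get_obs()["eef_pos"])
def L(X,v):cv2.polylines(a,[cv2.convexHull((((proj("side",place(X,v))-[x,y])+.5)*k).astype(np.int32))],True,(0,255,255),1)
L(cyl(.0426,.103,.103),[.5832,.0705,0]);L(cyl(.027,-.035,-.035),[p[0],p[1],0,p[2]+.02]);L(cyl(.05,0,0),[p[0],p[1],0,p[2]+.02])
cv2.imwrite(sys.argv[1],a)
E
python3 g7.py pics/g7.png
```

```text
t: 14.8
eef_pos: [0.5801, 0.0712, 0.2131]
tool_rot: [0.705, -0.705, -0.057, 0.058]
contact_force: [-0.2, 1.7, -0.1]
gripper_width: 0.565
t 14.8 p [0.5801 0.0712 0.2131] jaw yaw 99.32 yaxis [-1.7e-03  5.0e-04 -1.0e+00] q [-0.4   0.35  0.22  1.81 -0.09  0.99  1.59] F [-0.2  1.7 -0.1] w 0.565
linear [0.003, 0.0481, -0.0013] dr [-0.04, 0.32, -0.09]
```

View pics/g7.png

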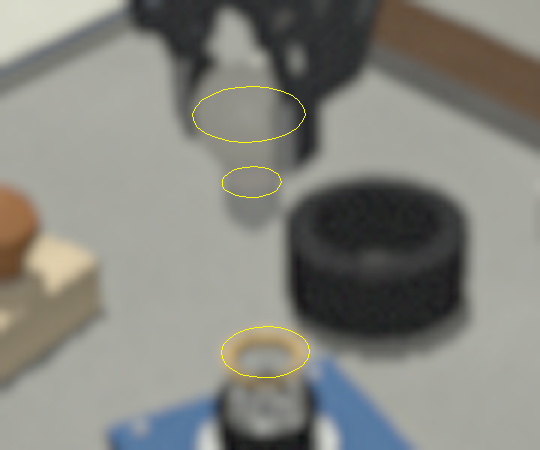

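```bash
python3 -m crank '[{"linear":[0.003,0.02,-0.001],"dr":[0,0,0],"hand":-1},{"linear":[0.003,0.048,-0.001],"dr":[0,0,0],"hand":-1},{"linear":[0.003,0.048,-0.001],"dr":[0,0,0],"hand":-1},{"linear":[0.003,0.048,-0.001],"dr":[0,0,0],"hand":-1}]'; python3 plan.py .5832 .0705 .105 99
```

```text
t: 15.28
eef_pos: [0.5826, 0.0706, 0.1649]
tool_rot: [-0.705, 0.705, 0.056, -0.059]
contact_force: [0.5, 0.2, -0.3]
gripper_width: 0.565
t 15.28 p [0.5826 0.0706 0.1649] jaw yaw 99.37 yaxis [-3.7e-03 -6.0e-04 -1.0e+00] q [-0.39  0.41  0.21  1.84 -0.1   0.9   1.6 ] F [ 0.5  0.2 -0.3] w 0.565
linear [0.0008, 0.0599, -0.0002] dr [-0.0, 0.37, -0.21]
```

```bash
python3 -m crank '[{"linear":[0,0.015,0],"dr":[0,0,0],"hand":-1},{"linear":[0,0.03,0],"dr":[0,0,0],"hand":-1},{"linear":[0,0.04,0],"dr":[0,0,0],"hand":-1},{"linear":[0,0.048,0],"dr":[0,0,0],"hand":-1},{"linear":[0,0.054,0],"dr":[0,0,0],"hand":-1},{"linear":[0,0.058,0],"dr":[0,0,0],"hand":-1},{"linear":[0,0.058,0],"dr":[0,0,0],"hand":-1}]'; python3 plan.py .5832 .0705 .095 99
python3 g7.py pics/g8.png
```

```text
t: 15.87
eef_pos: [0.5838, 0.0698, 0.1076]
tool_rot: [-0.705, 0.705, 0.057, -0.057]
contact_force: [-0.6, 0.2, -0.6]
gripper_width: 0.567
t 15.87 p [0.5838 0.0698 0.1076] jaw yaw 99.29 yaxis [-7.e-04 -1.e-04 -1.e+00] q [-0.37  0.48  0.19  1.88 -0.13  0.78  1.62] F [-0.6  0.2 -0.6] w 0.567
linear [-0.0005, 0.0126, 0.0008] dr [0.0, 0.29, -0.04]
```

View pics/g8.png

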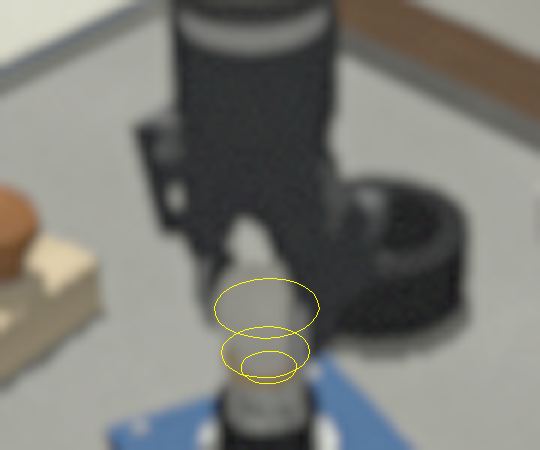

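The cap is inside the ring bore with no side force. I'll go on down.

```bash
python3 -m crank '[{"linear":[0,0.004,0],"dr":[0,0,0],"hand":-1},{"linear":[0,0.007,0],"dr":[0,0,0],"hand":-1},{"linear":[0,0.010,0],"dr":[0,0,0],"hand":-1},{"linear":[0,0.012,0],"dr":[0,0,0],"hand":-1},{"linear":[0,0.012,0],"dr":[0,0,0],"hand":-1}]'; python3 plan.py|cut -c1-400
```

```text
t: 16.43
eef_pos: [0.5843, 0.0698, 0.0962]
tool_rot: [0.705, -0.705, -0.057, 0.057]
contact_force: [-1.6, -0.1, 6.5]
gripper_width: 0.569
t 16.43 p [0.5843 0.0698 0.0962] jaw yaw 99.28 yaxis [ 4.e-04  3.e-04 -1.e+00] q [-0.37  0.5   0.19  1.89 -0.13  0.76  1.62] F [-1.6 -0.1  6.5] w 0.569
```

```bash
python3 -m crank '[{"linear":[-0.0005,0.002,0],"dr":[0,0,0],"hand":-1},{"linear":[-0.0005,0.004,0],"dr":[0,0,0],"hand":-1},{"linear":[-0.0005,0.006,0],"dr":[0,0,0],"hand":-1},{"linear":[-0.0005,0.008,0],"dr":[0,0,0],"hand":-1},{"linear":[-0.0005,0.0095,0],"dr":[0,0,0],"hand":-1},{"linear":[-0.0005,0.0095,0],"dr":[0,0,0],"hand":-1}]' 60; python3 plan.py
```

```text
t: 16.93
eef_pos: [0.5843, 0.0699, 0.0887]
tool_rot: [0.705, -0.704, -0.058, 0.057]
contact_force: [-7.4, 0.6, 20.4]
gripper_width: 0.565
t 16.93 p [0.5843 0.0699 0.0887] jaw yaw 99.26 yaxis [ 0.0014  0.0011 -1.    ] q [-0.37  0.51  0.18  1.9  -0.13  0.75  1.63] F [-7.4  0.6 20.4] w 0.565
```

```bash
python3 -m crank '[{"linear":[-0.001,0,0],"dr":[0,0,0],"hand":-1},{"linear":[-0.0015,0,0],"dr":[0,0,0],"hand":-1},{"linear":[-0.0015,0,0],"dr":[0,0,0],"hand":-1},{"linear":[-0.0015,0,0],"dr":[0,0,0],"hand":-1}]'; python3 plan.py
```

```text
t: 17.27
eef_pos: [0.584, 0.07, 0.0887]
tool_rot: [0.705, -0.704, -0.059, 0.056]
contact_force: [-2.8, 0.6, 15.4]
gripper_width: 0.563
t 17.27 p [0.584  0.07   0.0887] jaw yaw 99.28 yaxis [ 0.0041  0.0015 -1.    ] q [-0.37  0.51  0.18  1.9  -0.13  0.74  1.63] F [-2.8  0.6 15.4] w 0.563
```

```bash
python3 -m crank '[{"linear":[-0.0005,0.001,0],"dr":[0,0,0],"hand":-1},{"linear":[-0.001,0.002,0],"dr":[0,0,0],"hand":-1},{"linear":[-0.001,0.002,0],"dr":[0,0,0],"hand":-1},{"linear":[-0.001,0.002,0],"dr":[0,0,0],"hand":-1}]'; python3 plan.py; python3 g7.py pics/g9.png
python3 - <<'E'
import cv2
a=cv2.imread("pics/g9.png");b=cv2.imread("pics/g7.png")
import numpy as np;cv2.imwrite("pics/g9b.png",np.hstack([a[180:,120:420],b[180:,120:420]]))
E
```

```text
t: 17.6
eef_pos: [0.5839, 0.0701, 0.0883]
tool_rot: [0.705, -0.704, -0.059, 0.055]
contact_force: [-5.6, 0.7, 26.6]
gripper_width: 0.566
t 17.6 p [0.5839 0.0701 0.0883] jaw yaw 99.28 yaxis [ 0.0059  0.0022 -1.    ] q [-0.37  0.51  0.18  1.9  -0.13  0.74  1.63] F [-5.6  0.7 26.6] w 0.566
```

View pics/g9b.png

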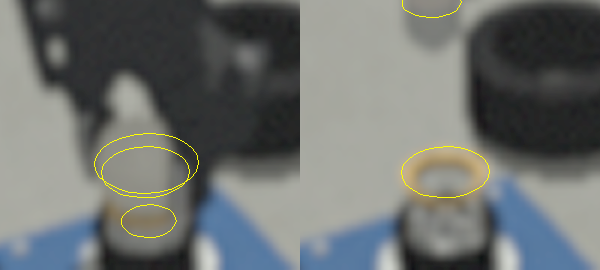

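```bash
python3 -m crank '[{"linear":[-0.001,0,0],"dr":[0,0,0],"hand":-1},{"linear":[-0.001,0,0],"dr":[0,0,0],"hand":-1},{"linear":[-0.001,0,0],"dr":[0,0,0],"hand":-1},{"linear":[-0.001,0,0],"dr":[0,0,0],"hand":-1},{"linear":[-0.001,0,0],"dr":[0,0,0],"hand":-1},{"linear":[-0.001,0,0],"dr":[0,0,0],"hand":-1}]'; python3 plan.py
python3 - <<'E'
from h import *
im=np.mean([bot.read_camera("side").astype(float) for i in range(6)],0)
b=cv2.imread("pics/s4.png").astype(float)
u=proj("side",[.583,.0705,.097])[0];x=int(u[0]);ex=[]
for nm,a in(("rest",b),("now",im)):
    col=a[155:195,x-3:x+4].mean(1);y=col[:,2]-col[:,0]  # red minus blue: brass
    print(nm,[f"{155+i}:{v:.0f}" for i,v in enumerate(y) if 163<=155+i<=186])
for z in(.103,.095,.091,.083):print(z,proj("side",[.583-.0213*.68,.0705-.0213*.73,z]).round(1))
cv2.imwrite("pics/s9.png",im.astype(np.uint8))
print("stripe",[(np.round(d["xy"],1).tolist(),round(float(d["score"]),2)) for d in bot.place_of("side","battery_stripe")][:2])
E
```

```text
t: 18.25
eef_pos: [0.5838, 0.0701, 0.0883]
tool_rot: [0.705, -0.704, -0.06, 0.054]
contact_force: [-4.1, 1.3, 23.8]
gripper_width: 0.568
t 18.25 p [0.5838 0.0701 0.0883] jaw yaw 99.29 yaxis [ 0.0077  0.0023 -1.    ] q [-0.37  0.51  0.18  1.9  -0.13  0.74  1.63] F [-4.1  1.3 23.8] w 0.568
rest ['163:14', '164:34', '165:59', '166:68', '167:47', '168:19', '169:7', '170:8', '171:20', '172:44', '173:52', '174:30', '175:9', '176:3', '177:2', '178:2', '179:3', '180:3', '181:3', '182:2', '183:0', '184:-1', '185:-0', '186:-0']
now ['163:10', '164:10', '165:10', '166:10', '167:10', '168:10', '169:10', '170:10', '171:9', '172:9', '173:9', '174:12', '175:21', '176:33', '177:29', '178:15', '179:5', '180:2', '181:2', '182:1', '183:-0', '184:-1', '185:-0', '186:-0']
0.103 [[243.5 172.5]]
0.095 [[243.6 174.8]]
0.091 [[243.6 175.9]]
0.083 [[243.7 178.1]]
stripe [([260.1, 199.4], 0.78), ([263.5, 212.3], 0.63)]
```

The brass rim's front dropped 3.5 px, where 12 mm should give 3.4 px. The ring is at its stop and the battery is still in place.

```bash
python3 -c "
from station import bot
print(bot.hand_in())"
```

```text
the job is handed in; nothing more can be done
None
```

The battery is in the tester's well and released, and the arm is holding the white lamp pressed down in the brass ring. I handed the job in at about 18.6 s of the 61 s, with no verdict reported.

**Battery:** It met a hard stop at about 16 N, at the height where its underside reaches the well floor. In the picture it matched the predicted outline to within about 1 px, with the orange stripe on the marked side. The last look still found the stripe there.

**Lamp:** It came from the caddy's middle hole and went cap down into the ring. The last readings were about 24 N downward with the height no longer changing, the grip still closed, and the tool about 0.5° off vertical. The ring's front rim had dropped 3.5 px, against 3.4 px expected for the full 12 mm.

**Disagreements and checks not made:**
- A side force of about 4 N remained on the lamp.
- The network placed the well about 13 mm off in x in the top view. I used the silhouette fit instead, and the insertion bore it out to within about 2 mm.
- The height readings gave about 10 mm of ring travel against the picture's 12 mm.
- I saw no other object move, but I did not measure their positions again at the end.

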